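Re-rack the hex dumbbells by size

ROBOT

A 7-joint arm with a two-finger parallel gripper is mounted at the origin on the work surface. World frame = base frame: x ahead of the robot, y to its left, z up, the work surface at z = 0. Lengths are in m, angles in rad, forces in N, time in s.
With the tool pointing down it reaches from about 0.4 to 0.925 m from the base axis. Payload 5.6 kg.
Tool frame: the origin (TCP) lies between the finger pads; the fingertips stand 14 mm ahead of it and the grasp point (between the pads) lies 5 mm behind it; z points along the fingers, y is the direction in which the jaws open and shut (so a half turn about z gives the same grasp; the last joint's range is limited). The gripper opens to 85 mm and grips with 20 to 120 N. Pads are 22 mm wide; open, the fingers measure 114 mm over their backs; the gripper's body (76 mm by 85 mm) begins 54 mm behind the grasp point. The pads swing forward as they close: fully open they stand 13 mm farther back than shut.
Start: joints at [1.203, 0.468, -0.012, 1.603, 0.006, 1.071, -0.056], TCP at [0.207, -0.616, 0.245] pointing down, gripper open.
Joint ranges: [-2.53, 2.53], [-0.31, 2.02], [-1.57, 1.55], [0.28, 2.44], [-1.29, 4.43], [0.15, 1.84], [-2.92, 2.92]. Speed limits (rad/s): [2.57, 2.57, 3.14, 3.14, 3.14, 3.14, 3.14].

INTERFACE

Orientations are given as a 3x3 rotation matrix whose columns are the frame's x, y, z axes.
In Python, from plant import ctrl gives the robot as it stands.
- The arm moves only by the tool arm_command, never from a script. Its argument "commands" is text: rows parted by semicolons, each of 7 numbers parted by spaces: the shift along the tool's x, y, z in mm, then the turn, a rotation vector about the tool's x, y, z in rad, then the gripper's target within -1 to 1 (shut at 1, half-way at 0, fully open at -1). A call has 1 to 8 rows; each row is the pose to reach, as a shift and turn from the pose measured when the call began, along the tool's axes at that moment; what a row does not reach only later rows make up. A row lasts 1/12 s, in which the tool goes at most 41.7 mm and 7.16 degrees, less where a joint would pass 70% of its speed; a pose out of reach is approached as far as the arm can. A call with a gripper value outside its range is refused whole. The fingers move at their own pace and stop on an object; the grip force is fixed at half the most. Time passes only in rows, so rows that repeat a pose let the fingers close. It gives the time, the measured TCP pose, the force and the opening at its end, in the units of the state.
- ctrl.sense(): the state, without advancing time (a new reading comes with each control period).
- ctrl.capture(name): name is "side" or "top"; returns the picture (420x560x3 uint8, red, green, blue); there is no depth.
- ctrl.camera_model(name): a dict with "mtx" (3x3 intrinsics, pixels), "pose" (4x4, takes a point from camera to world coordinates). Camera axes: x right, y down, z forward; pixel columns grow to the right and rows downward; lengths in m; the calibration is good to about 2 mm. A picture is of the moment at which its call begins. camera_model takes no time and is no camera call.
- ctrl.job_done(): hands the job in, once; it reports no verdict.
The state is a dict: "time": time; "joints": joint angles; "joint_vel": joint speeds; "joint_efforts": joint torques, N m; "position": TCP position; "tool_rot": TCP orientation; "wrist_force": force on the tool from outside, world axes, zero at the start; "torque": the same for the moment, N m; "finger_gap": finger opening in m.
Only numpy, scipy, OpenCV 4.12 (cv2) and the standard library are available. Lean on these libraries where they do the work, as an engineer would, in place of code of your own. Each camera call takes 0.05 s, during which the arm holds its last target. There are 200 camera calls.

TASK

Put the three dumbbells with six-sided heads back into the three grey saddles, each into the saddle of its own size: lying along the saddle, centred end to end, with both heads down on the pads between the lips. Set each one down gently rather than dropping it, and leave the round-plate dumbbells, the kettlebell and the bottle where they are.

Things in the scene. Friction and masses are not known exactly. Their poses are not given: they have to be found in the camera images.
- hex_small: small dumbbell: six-sided black rubber heads, steel handle; lies on a flat of its heads. Length 100 mm; heads 34 high (across flats), 39 wide (across corners), 20 long; handle diameter 22, 60 long between heads. About 0.3 kg. Origin: its middle, on the handle's axis, 17.0 mm above what it lies on; y along the handle, z up. Both ends alike
- hex_medium: medium dumbbell: six-sided black rubber heads, steel handle; lies on a flat of its heads. Length 130 mm; heads 45 high (across flats), 52 wide (across corners), 30 long; handle diameter 24, 70 long between heads. About 0.55 kg. Origin: its middle, on the handle's axis, 22.5 mm above what it lies on; y along the handle, z up. Both ends alike
- hex_large: large dumbbell: six-sided black rubber heads, steel handle; lies on a flat of its heads. Length 160 mm; heads 56 high (across flats), 65 wide (across corners), 40 long; handle diameter 26, 80 long between heads. About 0.85 kg. Origin: its middle, on the handle's axis, 28.0 mm above what it lies on; y along the handle, z up. Both ends alike
- saddle_small: small saddle, fixed, grey metal, 100 mm long, 59 wide: a pad 6 thick, 20 long at each end with a lip on both long sides (16 high, 49 apart inside, about 9 play to the head); between the pads only a strip 26 wide, 6 thick. Ends open. Origin: centre of its underside, on the table; y along its length, z up. The seated dumbbell's origin is 23.0 mm above it
- saddle_medium: medium saddle, fixed, grey metal, 130 mm long, 66 wide: a pad 6 thick, 30 long at each end with a lip on both long sides (16 high, 56 apart inside, about 9 play to the head); between the pads only a strip 26 wide, 6 thick. Ends open. Origin: centre of its underside, on the table; y along its length, z up. The seated dumbbell's origin is 28.5 mm above it
- saddle_large: large saddle, fixed, grey metal, 160 mm long, 72 wide: a pad 6 thick, 40 long at each end with a lip on both long sides (16 high, 62 apart inside, about 9 play to the head); between the pads only a strip 26 wide, 6 thick. Ends open. Origin: centre of its underside, on the table; y along its length, z up. The seated dumbbell's origin is 34.0 mm above it
- round_a: dumbbell with two thin round black rubber plates at each end and bare bar ends sticking out; leave it. 180 mm long, plates 78 across (finely faceted), bar 25 in diameter, 0.9 kg. Origin at its middle on the bar's axis, 39 above the table; y along the bar. It lies among the hex dumbbells and saddles
- round_b: dumbbell with two thin round black rubber plates at each end and bare bar ends sticking out; leave it. 180 mm long, plates 78 across (finely faceted), bar 25 in diameter, 0.9 kg. Origin at its middle on the bar's axis, 39 above the table; y along the bar. It lies on the robot's left, close to the robot
- kettlebell: small grey kettlebell, not to be moved: body 96 across, 149 high with its looped dark handle, 2 kg; on the robot's right, close to the robot. Origin at the centre of its underside
- bottle: black drinking bottle with grey cap, standing, not to be moved: 68 across, 180 high; on the far left. Origin at the centre of its underside
Not all that is in view belongs to the job. What is shaped like the hex_small but green or orange is not meant.

How it is judged:
By the outcome, as a careful person would: the job done as asked, in the order asked, and still so for the second after the job is handed in, with the robot touching nothing.
It also fails if it takes over 96 s, if anything falls off the work surface, if the arm or the gripper's body presses on something with over 40 N, if the wrist force passes 120 N, or if a joint passes its speed limit or range.

## Working session

There is one attempt and no reset: what is moved stays moved. The work goes in short steps, Python scripts to look and compute and a tool call to move; the robot and the scene stay as the last step left them, time stands still between calls to the robot, and variables do not carry over. Pictures are saved under pics/ and viewed, about 12 in all and at most 16, crops included, and the job is handed in when it is done.

Besides the shell and the picture viewer there is one more tool, called after "Emit:" by a JSON object that holds its "method" and its "body". arm_command: Moves the arm, as the interface text tells. Its arguments: {"type":"object","properties":{"commands":{"type":"string"}},"required":["commands"]}

```bash
mkdir -p pics; ls; python3 - <<'E'
from plant import ctrl
import cv2,numpy as np
np.set_printoptions(precision=4,suppress=True)
for n in("top","side"):
    cv2.imwrite(f"pics/{n}0.png",ctrl.capture(n)[:,:,::-1]); m=ctrl.camera_model(n);print(m["mtx"],m["pose"])
s=ctrl.sense()
for k in s:print(k,s[k])
E
```

```text
pics
[[538.0665   0.     271.9379]
 [  0.     538.0665 210.3418]
 [  0.       0.       1.    ]] [[-0.0183 -0.9784  0.2059  0.1588]
 [-0.9998  0.0189  0.0011 -0.024 ]
 [-0.0049 -0.2058 -0.9786  1.6208]
 [ 0.      0.      0.      1.    ]]
[[394.8011   0.     290.4673]
 [  0.     394.8011 210.7028]
 [  0.       0.       1.    ]] [[-0.9993 -0.019   0.0312  0.4433]
 [-0.0364  0.5836 -0.8112  0.951 ]
 [-0.0028 -0.8118 -0.5839  0.7561]
 [ 0.      0.      0.      1.    ]]
time 0.1
joints [ 1.203   0.4683 -0.0116  1.6035  0.006   1.0714 -0.0563]
joint_vel [ 0.0005 -0.0014 -0.0003 -0.0024 -0.0008 -0.     -0.0016]
joint_efforts [  0.0019 -53.3522   0.022  -25.1968   0.0115   0.0044   0.    ]
position [ 0.2072 -0.6156  0.2444]
tool_rot [[ 0.9477  0.319  -0.0006]
 [ 0.319  -0.9477  0.0015]
 [-0.0001 -0.0017 -1.    ]]
wrist_force [-0.2815  0.9795 -0.2359]
torque [ 0.017  -0.0245 -0.0352]
finger_gap 0.08529406611838981
```

View pics/top0.png

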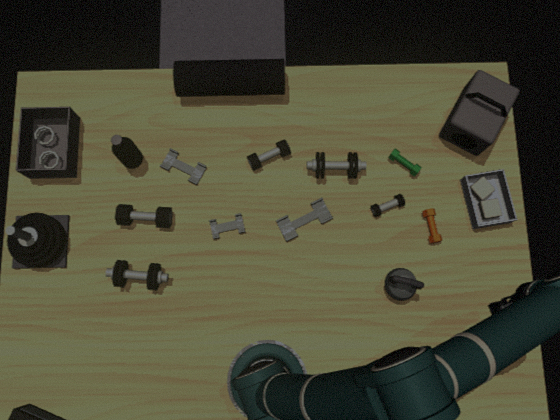

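View pics/side0.png

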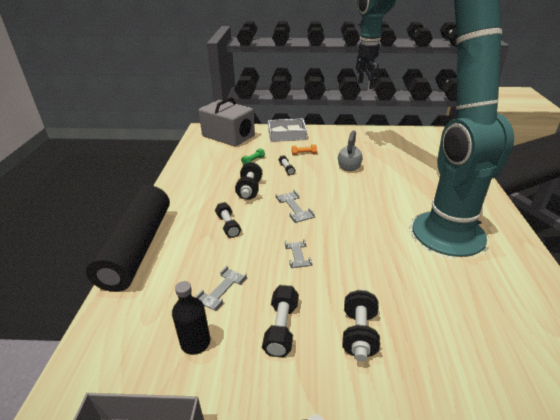

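Top view: hex_large is at (144,216), hex_medium at (269,154) and hex_small at (388,206). The saddles are medium at (184,167), small at (228,226) and large at (304,220). round_a is at (336,166), next to the medium dumbbell. The side view shows the same layout.

```bash
cat > h.py <<'E'
from plant import ctrl
import cv2,numpy as np
np.set_printoptions(precision=4,suppress=True)
def cap(n,k=1):
    return np.mean([ctrl.capture(n).astype(float) for _ in range(k)],0).astype(np.uint8)
def ray(n,uv,z):
    m=ctrl.camera_model(n);P=m["pose"];d=P[:3,:3]@np.linalg.inv(m["mtx"])@[uv[0],uv[1],1];o=P[:3,3]
    return o+d*(z-o[2])/d[2]
def proj(n,p):
    m=ctrl.camera_model(n);P=m["pose"];q=m["mtx"]@(P[:3,:3].T@(np.array(p)-P[:3,3]));return q[:2]/q[2]
E
python3 - <<'E'
from h import *
t=cap("top",6);s=cap("side",6);np.save("t.npy",t);np.save("s.npy",s)
def crop(im,x0,y0,x1,y1,f):return cv2.resize(im[y0:y1,x0:x1],None,fx=f,fy=f,interpolation=cv2.INTER_CUBIC)[:,:,::-1]
cv2.imwrite("pics/tc.png",crop(t,100,120,420,300,2.5))
cv2.imwrite("pics/sc.png",crop(s,180,140,400,370,2.6))
for p in [(228,226),(260,190),(215,230),(144,216),(123,214),(225,222),(269,154),(283,147),(336,190)]:
    c=t[p[1],p[0]];print(p,c,cv2.cvtColor(c[None,None],cv2.COLOR_RGB2HSV)[0,0])
E
```

```text
(228, 226) [90 90 83] [30 20 90]
(260, 190) [110 107  73] [ 28  86 110]
(215, 230) [104 105 105] [ 90   2 105]
(144, 216) [106 108  98] [ 36  24 108]
(123, 214) [29 28 19] [27 88 29]
(225, 222) [98 98 77] [30 55 98]
(269, 154) [107 109 105] [ 45   9 109]
(283, 147) [32 30 22] [24 80 32]
(336, 190) [109 112  78] [ 33  77 112]
```

View pics/tc.png

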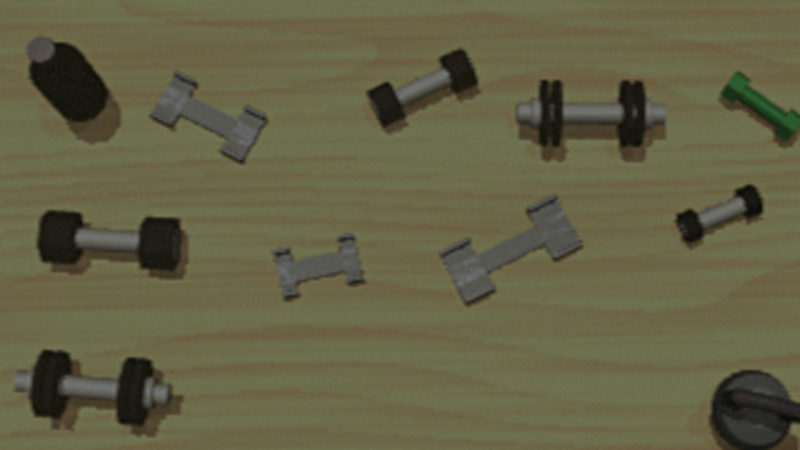

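View pics/sc.png

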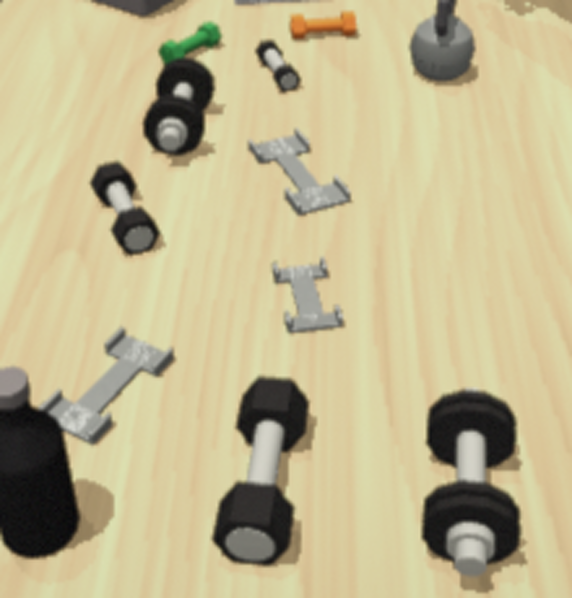

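```bash
cat > meas.py <<'E'
from h import *
def mask(im,n):
    hsv=cv2.cvtColor(im,cv2.COLOR_RGB2HSV);S,V=hsv[...,1].astype(int),hsv[...,2].astype(int)
    dark=(V<(52 if n=="top" else 75)); grey=(S<(45 if n=="top" else 38))&(V>=50)
    return cv2.morphologyEx(((dark|grey)*255).astype(np.uint8),cv2.MORPH_CLOSE,np.ones((3,3)))
# name: top px, origin height, length
Z=dict(hl=28,hm=22.5,hs=17,sl=8,sm=8,ss=8)
def meas(im,n,px,z):
    m=mask(im,n);lab=cv2.connectedComponentsWithStats(m)
    y,x=int(px[1]),int(px[0]);w=lab[1][y-6:y+7,x-6:x+7];w=w[w>0]
    b=(lab[1]==np.bincount(w).argmax()).astype(np.uint8)
    c=max(cv2.findContours(b,cv2.RETR_EXTERNAL,cv2.CHAIN_APPROX_NONE)[0],key=cv2.contourArea)
    M=cv2.moments(b,True);cen=(M["m10"]/M["m00"],M["m01"]/M["m00"])
    # contour cast on plane, rectangle in world mm
    W=np.array([ray(n,p[0],z)[:2]*1000 for p in c],np.float32)
    hull=cv2.convexHull(W); C=ray(n,cen,z)[:2]*1000
    ys,xs=np.nonzero(b);Q=np.array([ray(n,(u,v),z)[:2]*1000 for u,v in zip(xs,ys)]);e=np.linalg.eigh(np.cov(Q.T))[1][:,1]
    if e[1]<0:e=-e
    f=np.array([e[1],-e[0]]);a=W@e;q=W@f
    R=e*(a.max()+a.min())/2+f*(q.max()+q.min())/2
    return C,R,np.degrees(np.arctan2(e[1],e[0])),np.ptp(a),np.ptp(q)
E
python3 - <<'E'
from meas import *
t=np.load("t.npy");s=np.load("s.npy")
T=dict(hl=(144,216),hm=(269,154),hs=(388,206),sl=(304,220),sm=(184,167),ss=(228,226))
for k,p in T.items():
    z=Z[k]/1000
    for n,im in(("top",t),("side",s)):
        try:
            px=p if n=="top" else proj("side",[*ray("top",p,z)[:2],z])
            C,R,a,l,w=meas(im,n,px,z);print(k,n,"cent",C,"rect",R,"ang %.1f len %.0f wid %.0f"%(a,l,w))
        except Exception as e:print(k,n,e)
cv2.imwrite("pics/m.png",np.hstack([mask(t,"top")[100:310,90:430],mask(s,"side")[140:350,150:400]]))
E
```

```text
hl top cent [484.5125 366.259 ] rect [484.4076 366.4025] ang 85.0 len 172 wid 64
hl side cent [488.8453 373.2192] rect [487.5731 360.236 ] ang 85.5 len 198 wid 63
hm top time passes only in moves, steps and waits
hm side cent [674.3307 -12.5764] rect [677.2131 -18.7472] ang 113.7 len 179 wid 47
hs top cent [ 505.9365 -374.9986] rect [ 505.6324 -374.5603] ang 112.2 len 107 wid 39
hs side cent [ 509.1316 -373.7978] rect [ 510.5032 -377.2063] ang 109.8 len 141 wid 34
sl top cent [ 468.0468 -118.0782] rect [ 468.8378 -118.8747] ang 116.3 len 159 wid 73
sl side cent [ 468.5784 -111.7132] rect [ 470.8299 -121.9173] ang 115.5 len 171 wid 76
sm top time passes only in moves, steps and waits
sm side cent [688.0875 333.3185] rect [690.3949 306.4522] ang 81.0 len 274 wid 167
ss top time passes only in moves, steps and waits
ss side cent [455.2269 119.6878] rect [455.4393 113.0033] ang 101.9 len 111 wid 59
```

View pics/m.png

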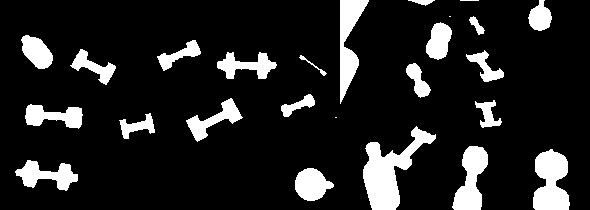

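Masks are clean, except that the bottle merges with the medium saddle in the side view. I'll cache the camera models, since repeated calls appear to be limited.

```bash
sed -i 's/^def cap/CM={n:ctrl.camera_model(n) for n in("top","side")}\ndef cap/; s/m=ctrl.camera_model(n)/m=CM[n]/' h.py
python3 - <<'E'
from meas import *
t=np.load("t.npy");s=np.load("s.npy")
T=dict(hl=(144,216),hm=(269,154),hs=(388,206),sl=(304,220),sm=(184,167),ss=(228,226),ra=(336,166),rb=(138,275))
Z.update(ra=39,rb=39)
for k,p in T.items():
    z=Z[k]/1000
    C,R,a,l,w=meas(t,"top",p,z)
    px=proj("side",[*R/1000,z]);C2,R2,a2,*_=meas(s,"side",px,z)
    print(k,"top",C,R,"%.1f len %.0f wid %.0f"%(a,l,w),"side",C2,R2,"%.1f"%a2)
E
```

```text
hl top [484.5125 366.259 ] [484.4076 366.4025] 85.0 len 172 wid 64 side [488.8453 373.2192] [487.5731 360.236 ] 85.5
hm top [672.0743 -15.9896] [672.1796 -15.9899] 114.5 len 132 wid 52 side [674.3307 -12.5764] [677.2131 -18.7472] 113.7
hs top [ 505.9365 -374.9986] [ 505.6324 -374.5603] 112.2 len 107 wid 39 side [ 509.1316 -373.7978] [ 510.5032 -377.2063] 109.8
sl top [ 468.0468 -118.0782] [ 468.8378 -118.8747] 116.3 len 159 wid 73 side [ 468.5784 -111.7132] [ 470.8299 -121.9173] 115.5
sm top [643.4535 251.9604] [644.1427 252.8032] 61.7 len 131 wid 67 side [688.0875 333.3185] [690.3949 306.4522] 81.0
ss top [452.254  115.9676] [452.5291 116.0469] 101.3 len 99 wid 62 side [455.2269 119.6878] [455.4393 113.0033] 101.9
ra top [ 628.6119 -221.2632] [ 629.4549 -222.2337] 88.5 len 180 wid 83 side [ 633.6515 -218.3068] [ 634.2699 -229.7091] 91.7
rb top [306.0815 378.6731] [306.1482 379.8255] 83.4 len 185 wid 79 side [310.0765 383.864 ] [308.4438 373.433 ] 83.0
```

```bash
cat > go.py <<'E'
import sys
from h import *
from scipy.spatial.transform import Rotation as Ro
def R(psi):
    c,s=np.cos(psi),np.sin(psi);return np.array([[c,s,0],[s,-c,0],[0,0,-1.]])
def go(x,y,z,psi):
    s=ctrl.sense();A=np.array(s["tool_rot"]);p=np.array(s["position"])*1000
    print("t %.2f pos"%s["time"],p,"psi %.1f"%np.degrees(np.arctan2(A[1,0],A[0,0])),"F",np.array(s["wrist_force"]),"gap %.4f"%s["finger_gap"])
    print("shift",(A.T@(np.array([x,y,z])-p)).round(1),"rv",Ro.from_matrix(A.T@R(np.radians(psi))).as_rotvec().round(3))
if __name__=="__main__":go(*map(float,sys.argv[1:5]))
E
python3 go.py 507 -375 200 111.5; python3 -c "
from h import *
print(ray('top',(133,165),0),ray('top',(402,290),0.05))"
```

```text
t 0.70 pos [ 207.3644 -616.059   245.3118] psi 18.6 F [-0.6952  0.3198  0.0796] gap 0.0855
shift [ 360.9 -132.9   45.3] rv [ 0.     0.    -1.621]
[0.6535 0.4109 0.    ] [ 0.2467 -0.3938  0.05  ]
```

Emit:
{"method": "arm_command", "body": {"commands": "40 -15 0 0 0 -0.12 -1;80 -30 0 0 0 -0.24 -1;120 -45 0 0 0 -0.36 -1;160 -60 0 0 0 -0.48 -1;200 -74 0 0 0 -0.6 -1;240 -88 10 0 0 -0.72 -1;280 -103 20 0 0 -0.84 -1;320 -118 30 0 0 -0.96 -1"}}

```text
time: 1.37
position: [0.4661, -0.4078, 0.2181]
tool_rot: [[0.277, 0.961, 0.001], [0.961, -0.277, -0.001], [-0.001, 0.001, -1.0]]
wrist_force: [0.2, -0.9, -0.7]
finger_gap: 0.0852
```

```bash
python3 go.py 507 -375 110 111.5
```

```text
t 1.37 pos [ 466.1016 -407.7501  218.114 ] psi 73.9 F [ 0.16   -0.949  -0.7034] gap 0.0852
shift [ 42.9  30.1 108.1] rv [ 0.001  0.001 -0.656]
```

Emit:
{"method": "arm_command", "body": {"commands": "10 7 20 0 0 -0.12 -1;20 15 40 0 0 -0.24 -1;30 22 60 0 0 -0.36 -1;43 30 80 0 0 -0.48 -1;43 30 95 0 0 -0.6 -1;43 30 108 0 0 -0.656 -1;43 30 108 0 0 -0.656 -1"}}

```text
time: 1.95
position: [0.5054, -0.3737, 0.107]
tool_rot: [[-0.368, 0.93, -0.003], [0.93, 0.368, 0.002], [0.003, -0.002, -1.0]]
wrist_force: [-0.0, -0.0, -0.4]
finger_gap: 0.0856
```

```bash
python3 go.py 507 -375 18 111.5
```

```text
t 1.95 pos [ 505.3719 -373.7436  107.0496] psi 111.6 F [-0.0073 -0.0048 -0.4331] gap 0.0856
shift [-2.1  1.2 89. ] rv [-0.002 -0.003  0.002]
```

Emit:
{"method": "arm_command", "body": {"commands": "-2 1 30 0 0 0 -1;-2 1 60 0 0 0 -1;-2 1 80 0 0 0 -1;-2 1 89 0 0 0 -1;-2 1 89 0 0 0 -1;-2 1 89 0 0 0 0.2;-2 1 89 0 0 0 0.4;-2 1 89 0 0 0 1"}}

```text
time: 2.62
position: [0.5079, -0.3758, 0.02]
tool_rot: [[-0.368, 0.93, -0.001], [0.93, 0.368, 0.0], [0.001, -0.0, -1.0]]
wrist_force: [0.1, 0.3, 0.6]
finger_gap: 0.0512
```

Emit:
{"method": "arm_command", "body": {"commands": "0 0 0 0 0 0 1;0 0 0 0 0 0 1;0 0 0 0 0 0 1;0 0 0 0 0 0 1;0 0 0 0 0 0 1;0 0 0 0 0 0 1"}}

```text
time: 3.12
position: [0.5087, -0.3764, 0.0215]
tool_rot: [[-0.368, 0.93, 0.001], [0.93, 0.368, -0.001], [-0.001, 0.001, -1.0]]
wrist_force: [-0.4, -0.0, 6.2]
finger_gap: 0.0198
```

The gap is 19.8 mm on a 22 mm handle, with an upward reaction force. The grip is too high on the handle, so I'll reopen and regrasp lower.

Emit:
{"method": "arm_command", "body": {"commands": "0 0 0 0 0 0 0;0 0 0 0 0 0 0;0 0 0 0 0 0 0;0 0 3 0 0 0 0;0 0 5 0 0 0 0;0 0 6 0 0 0 0;0 0 6 0 0 0 0"}}

```text
time: 3.7
position: [0.5084, -0.3762, 0.0149]
tool_rot: [[-0.368, 0.93, 0.0], [0.93, 0.368, -0.0], [-0.001, 0.0, -1.0]]
wrist_force: [-0.4, 0.5, -1.0]
finger_gap: 0.0428
```

```bash
python3 go.py 507 -375 16 111.5
```

```text
t 3.70 pos [ 508.4072 -376.1771   14.9289] psi 111.6 F [-0.4061  0.4606 -0.9597] gap 0.0428
shift [ 1.6 -0.9 -1.1] rv [0.    0.001 0.001]
```

Emit:
{"method": "arm_command", "body": {"commands": "1.5 0 -1 0 0 0 0;1.5 0 -1 0 0 0 1;1.5 0 -1 0 0 0 1;1.5 0 -1 0 0 0 1;1.5 0 -1 0 0 0 1;1.5 0 -1 0 0 0 1;1.5 0 -1 0 0 0 1;1.5 0 -1 0 0 0 1"}}

```text
time: 4.37
position: [0.5081, -0.3746, 0.0162]
tool_rot: [[-0.368, 0.93, 0.001], [0.93, 0.368, -0.0], [-0.001, 0.0, -1.0]]
wrist_force: [-0.5, 1.2, 3.6]
finger_gap: 0.0204
```

```bash
python3 go.py 507 -375 45 111.5;python3 -c "
from h import *
a=cap('side',2)[130:200,240:340];b=cap('top',2)[170:240,340:440]
cv2.imwrite('pics/g1.png',cv2.resize(np.hstack([a,b]),None,fx=4,fy=4,interpolation=cv2.INTER_CUBIC)[:,:,::-1])"
```

```text
t 4.37 pos [ 508.1029 -374.5969   16.1913] psi 111.6 F [-0.4938  1.2378  3.5974] gap 0.0204
shift [  0.   -1.2 -28.8] rv [0.    0.001 0.002]
```

View pics/g1.png

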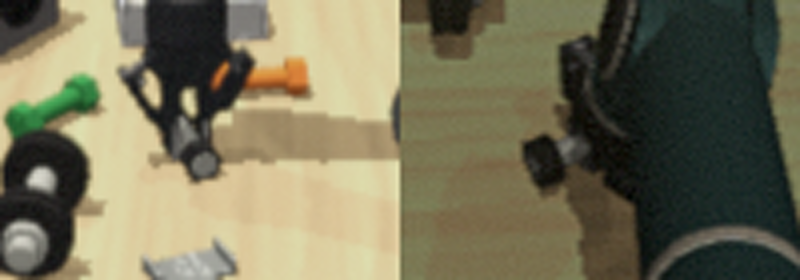

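The side view shows both fingers around the handle, between the heads. Now a small lift as a test.

Emit:
{"method": "arm_command", "body": {"commands": "0 0 -4 0 0 0 1;0 0 -10 0 0 0 1;0 0 -18 0 0 0 1;0 0 -28 0 0 0 1;0 0 -40 0 0 0 1;0 0 -52 0 0 0 1;0 0 -64 0 0 0 1;0 0 -64 0 0 0 1"}}

```text
time: 5.23
position: [0.5099, -0.3757, 0.0839]
tool_rot: [[-0.368, 0.93, 0.005], [0.93, 0.368, -0.004], [-0.005, 0.003, -1.0]]
wrist_force: [0.8, 0.1, -2.7]
finger_gap: 0.0203
```

```bash
python3 go.py 453 116 140 101.5;python3 -c "
from h import *
a=cap('side',2)[110:180,240:340];b=cap('top',2)[170:240,340:440]
cv2.imwrite('pics/g2.png',cv2.resize(np.hstack([a,b]),None,fx=4,fy=4,interpolation=cv2.INTER_CUBIC)[:,:,::-1])"
```

```text
t 5.23 pos [ 509.8546 -375.6759   83.8631] psi 111.6 F [ 0.8438  0.0948 -2.7214] gap 0.0203
shift [477.8 128.2 -58.3] rv [0.004 0.005 0.176]
```

View pics/g2.png

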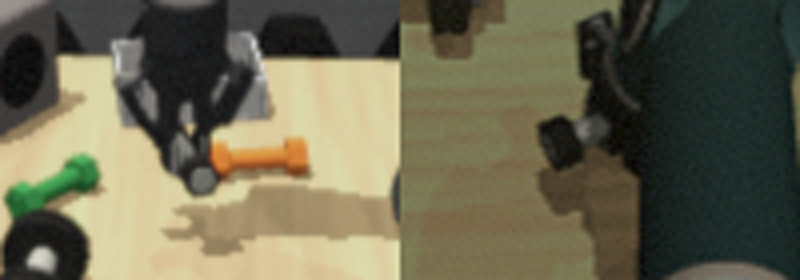

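Held level, and the wrist force shows about 0.3 kg. I'll carry it to the small saddle.

Emit:
{"method": "arm_command", "body": {"commands": "14 4 -8 0 0 0.01 1;36 10 -18 0 0 0.02 1;64 17 -28 0 0 0.03 1;96 26 -38 0 0 0.05 1;130 35 -48 0 0 0.06 1;165 44 -56 0 0 0.08 1;200 54 -58 0 0 0.1 1;235 63 -58 0 0 0.11 1"}}

```text
time: 6.1
position: [0.4795, -0.1312, 0.1381]
tool_rot: [[-0.263, 0.965, 0.0], [0.965, 0.263, -0.0], [-0.0, 0.0, -1.0]]
wrist_force: [0.7, 1.0, -3.2]
finger_gap: 0.0203
```

```bash
python3 go.py 453 116 140 101.5
```

```text
t 6.10 pos [ 479.4543 -131.1606  138.0661] psi 105.2 F [ 0.6799  1.0413 -3.1803] gap 0.0203
shift [245.4  39.4  -2. ] rv [0.    0.    0.065]
```

Emit:
{"method": "arm_command", "body": {"commands": "34 6 0 0 0 0.01 1;68 11 0 0 0 0.02 1;102 16 0 0 0 0.03 1;136 22 0 0 0 0.04 1;170 27 0 0 0 0.05 1;204 33 0 0 0 0.06 1;230 37 0 0 0 0.065 1;242 39 0 0 0 0.065 1"}}

```text
time: 6.77
position: [0.4524, 0.1169, 0.1378]
tool_rot: [[-0.204, 0.979, -0.0], [0.979, 0.204, 0.002], [0.002, 0.0, -1.0]]
wrist_force: [-0.3, -1.2, -2.8]
finger_gap: 0.0197
```

```bash
python3 go.py 453 116 60 101.5
```

```text
t 6.77 pos [452.3926 116.9242 137.8357] psi 101.8 F [-0.3416 -1.2432 -2.7629] gap 0.0197
shift [-1.2  0.4 77.8] rv [ 0.    -0.002  0.005]
```

Emit:
{"method": "arm_command", "body": {"commands": "0 0 15 0 0 0 1;-1 0 35 0 0 0 1;-1 0 55 0 0 0 1;-1 0 72 0 0 0 1;-1 0 85 0 0 0 1;-1 0 92 0 0 0 1;-1 0 92 0 0 0 1"}}

```text
time: 7.35
position: [0.4513, 0.1158, 0.0442]
tool_rot: [[-0.205, 0.979, -0.004], [0.979, 0.205, 0.001], [0.002, -0.003, -1.0]]
wrist_force: [0.1, 0.2, -3.1]
finger_gap: 0.02
```

```bash
python3 go.py 453 116 24 101.5;python3 -c "
from h import *
a=cap('side',2)[190:290,240:360];b=cap('top',2)[180:280,170:290]
cv2.imwrite('pics/g3.png',cv2.resize(np.hstack([a,b]),None,fx=3.3,fy=3.3,interpolation=cv2.INTER_CUBIC)[:,:,::-1])"
```

```text
t 7.35 pos [451.2953 115.847   44.2146] psi 101.8 F [ 0.0872  0.1773 -3.0852] gap 0.0200
shift [-0.2  1.8 20.2] rv [-0.003 -0.002  0.005]
```

View pics/g3.png

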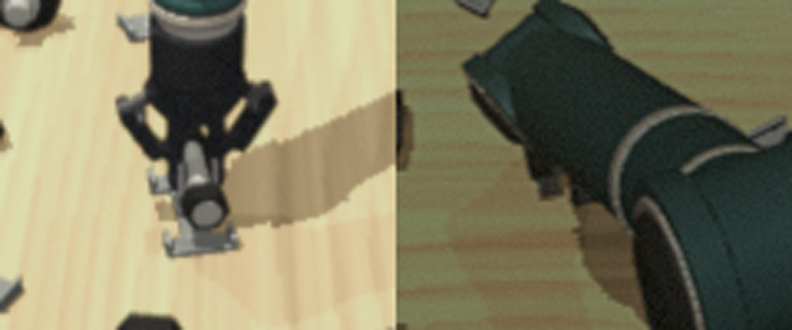

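The side view shows the dumbbell lined up over the saddle. Lowering gently.

Emit:
{"method": "arm_command", "body": {"commands": "0 1.5 5 0 0 0 1;0 1.5 10 0 0 0 1;0 1.5 14 0 0 0 1;0 1.5 17 0 0 0 1;0 1.5 19 0 0 0 1;0 1.5 20.5 0 0 0 1;0 1.5 21.5 0 0 0 1"}}

```text
time: 8.13
position: [0.4546, 0.1167, 0.0248]
tool_rot: [[-0.204, 0.979, 0.001], [0.979, 0.204, 0.002], [0.002, 0.001, -1.0]]
wrist_force: [-0.1, -0.2, -2.5]
finger_gap: 0.02
```

Emit:
{"method": "arm_command", "body": {"commands": "0 -1.5 1 0 0 0 1;0 -1.5 2 0 0 0 1;0 -1.5 3 0 0 0 1;0 -1.5 3 0 0 0 1"}}

```text
time: 8.47
position: [0.4529, 0.1164, 0.0222]
tool_rot: [[-0.205, 0.979, 0.001], [0.979, 0.205, 0.001], [0.001, 0.001, -1.0]]
wrist_force: [-1.5, -0.5, 3.3]
finger_gap: 0.02
```

Contact: the force went from −2.5 to +3.3 N at z = 22.2, as predicted. Releasing and retreating.

Emit:
{"method": "arm_command", "body": {"commands": "0 0 0 0 0 0 0.6;0 0 0 0 0 0 0.4;0 0 0 0 0 0 0.2;0 0 0 0 0 0 0;0 0 0 0 0 0 0;0 0 -15 0 0 0 -0.3;0 0 -40 0 0 0 -0.6;0 0 -80 0 0 0 -1"}}

```text
time: 9.13
position: [0.4506, 0.1158, 0.1007]
tool_rot: [[-0.205, 0.979, -0.006], [0.979, 0.205, 0.001], [0.002, -0.005, -1.0]]
wrist_force: [1.0, -0.5, 0.4]
finger_gap: 0.077
```

```bash
python3 go.py 673 -16 150 114.2
```

```text
t 9.13 pos [450.6439 115.7746 100.6944] psi 101.8 F [ 0.9837 -0.5493  0.3753] gap 0.0770
shift [-174.5  190.4  -50.6] rv [-0.005 -0.002 -0.216]
```

Emit:
{"method": "arm_command", "body": {"commands": "-22 24 -15 0 0 -0.03 -1;-44 48 -30 0 0 -0.06 -1;-67 72 -45 0 0 -0.09 -1;-90 97 -50 0 0 -0.12 -1;-112 121 -50 0 0 -0.15 -1;-134 145 -50 0 0 -0.18 -1;-156 170 -50 0 0 -0.21 -1;-175 190 -50 0 0 -0.216 -1"}}

```text
time: 9.8
position: [0.6745, -0.0185, 0.1492]
tool_rot: [[-0.41, 0.912, -0.005], [0.912, 0.41, 0.0], [0.002, -0.004, -1.0]]
wrist_force: [-0.0, 0.4, -0.4]
finger_gap: 0.0852
```

```bash
python3 go.py 673 -16 80 114.2; python3 - <<'E'
from meas import *
z=.023;t=cap("top",4);s=cap("side",4)
p=[.453,.116,z]
for n,im in(("top",t),("side",s)):
    try:print(meas(im,n,proj(n,p),z))
    except Exception as e:print(e)
a=s[190:290,240:360];b=t[180:280,170:290]
cv2.imwrite('pics/g4.png',cv2.resize(np.hstack([a,b]),None,fx=3.3,fy=3.3,interpolation=cv2.INTER_CUBIC)[:,:,::-1])
E
```

```text
t 9.80 pos [674.5378 -18.5317 149.188 ] psi 114.2 F [-0.0234  0.4413 -0.3582] gap 0.0852
shift [ 2.8 -0.1 69.2] rv [-0.004 -0.002 -0.   ]
(array([449.3765, 115.8532]), array([450.057 , 115.2073]), np.float64(101.00904416823373), np.float64(99.70500475651362), np.float64(61.292734200129814))
(array([454.7792, 124.8171]), array([457.4979, 117.2805]), np.float64(100.32842517199228), np.float64(135.7870090797664), np.float64(60.160859644962954))
```

View pics/g4.png

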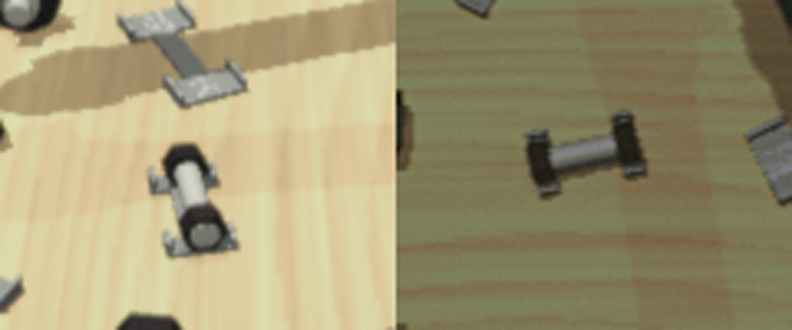

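hex_small is seated: both views show its heads between the lips and its ends flush. Next is the medium one.

Emit:
{"method": "arm_command", "body": {"commands": "3 0 30 0 0 0 -0.5;3 0 60 0 0 0 -0.3;3 0 85 0 0 0 -0.3;3 0 105 0 0 0 -0.3;3 0 118 0 0 0 -0.3;3 0 126 0 0 0 -0.3;3 0 130 0 0 0 -0.3;3 0 130 0 0 0 -0.3"}}

```text
time: 10.87
position: [0.6699, -0.0123, 0.0196]
tool_rot: [[-0.412, 0.911, -0.006], [0.911, 0.412, 0.001], [0.003, -0.005, -1.0]]
wrist_force: [0.6, -0.4, -0.1]
finger_gap: 0.0554
```

```bash
python3 go.py 673 -16 18 114.2
```

```text
t 10.87 pos [669.9059 -12.2659  19.5847] psi 114.3 F [ 0.6324 -0.365  -0.0516] gap 0.0554
shift [-4.7  1.3  1.6] rv [-0.005 -0.003  0.002]
```

Emit:
{"method": "arm_command", "body": {"commands": "-4.5 1 1 0 0 0 -0.3;-4.5 1 1 0 0 0 -0.3;-4.5 1 1 0 0 0 0.2;-4.5 1 1 0 0 0 1;-4.5 1 1 0 0 0 1;-4.5 1 1 0 0 0 1;-4.5 1 1 0 0 0 1;-4.5 1 1 0 0 0 1"}}

```text
time: 11.53
position: [0.6739, -0.0157, 0.0197]
tool_rot: [[-0.412, 0.911, -0.003], [0.911, 0.412, 0.001], [0.002, -0.003, -1.0]]
wrist_force: [2.6, 1.4, 6.2]
finger_gap: 0.022
```

```bash
python3 go.py 673 -16 18 114.2
```

```text
t 11.53 pos [673.9255 -15.7272  19.6996] psi 114.3 F [2.6033 1.3575 6.2411] gap 0.0220
shift [ 0.1 -1.   1.7] rv [-0.003 -0.002  0.002]
```

The gap reads 2 mm under the handle diameter, as it did before, so the grasp is good. Lifting.

Emit:
{"method": "arm_command", "body": {"commands": "0 0 -3 0 0 0 1;0 0 -8 0 0 0 1;0 0 -18 0 0 0 1;0 0 -32 0 0 0 1;0 0 -50 0 0 0 1;0 0 -70 0 0 0 1;0 0 -90 0 0 0 1;0 0 -100 0 0 0 1"}}

```text
time: 12.2
position: [0.6754, -0.0156, 0.1233]
tool_rot: [[-0.412, 0.911, 0.0], [0.911, 0.412, 0.001], [0.001, 0.001, -1.0]]
wrist_force: [1.3, -0.0, -5.2]
finger_gap: 0.0224
```

```bash
python3 go.py 645 252.5 120 61.7
```

```text
t 12.20 pos [675.3514 -15.6098 123.2703] psi 114.3 F [ 1.2866 -0.014  -5.189 ] gap 0.0224
shift [256.8  82.8   3.6] rv [ 0.    -0.001  0.919]
```

Emit:
{"method": "arm_command", "body": {"commands": "12 4 0 0 0 0.05 1;35 11 0 0 0 0.14 1;62 20 0 0 0 0.24 1;92 30 0 0 0 0.35 1;122 40 0 0 0 0.46 1;152 49 0 0 0 0.57 1;182 59 0 0 0 0.68 1;208 67 0 0 0 0.78 1"}}

```text
time: 12.87
position: [0.6495, 0.2043, 0.1237]
tool_rot: [[0.351, 0.936, -0.001], [0.936, -0.351, 0.002], [0.002, -0.001, -1.0]]
wrist_force: [-0.6, 0.8, -5.8]
finger_gap: 0.0218
```

```bash
python3 go.py 645 252.5 120 61.7
```

```text
t 12.87 pos [649.5342 204.2985 123.7021] psi 69.4 F [-0.5505  0.8417 -5.8327] gap 0.0218
shift [ 43.5 -21.2   3.8] rv [-0.001 -0.002  0.135]
```

Emit:
{"method": "arm_command", "body": {"commands": "20 -10 0 0 0 0.08 1;36 -18 0 0 0 0.12 1;43 -21 5 0 0 0.135 1;43 -21 20 0 0 0.135 1;43 -21 40 0 0 0.135 1;43 -21 57 0 0 0.135 1;43 -21 67 0 0 0.135 1;43 -21 69 0 0 0.135 1"}}

```text
time: 13.53
position: [0.6434, 0.2487, 0.0509]
tool_rot: [[0.476, 0.88, -0.006], [0.88, -0.476, -0.001], [-0.004, -0.005, -1.0]]
wrist_force: [-0.3, -0.9, -5.6]
finger_gap: 0.022
```

```bash
python3 go.py 645 252.5 27 61.7;python3 -c "
from h import *
a=cap('side',2)[230:330,160:280];b=cap('top',2)[120:220,125:245]
cv2.imwrite('pics/g5.png',cv2.resize(np.hstack([a,b]),None,fx=3.3,fy=3.3,interpolation=cv2.INTER_CUBIC)[:,:,::-1])"
```

```text
t 13.53 pos [643.4217 248.6711  50.8839] psi 61.6 F [-0.2811 -0.945  -5.5833] gap 0.0220
shift [ 4.2 -0.3 23.9] rv [-0.005  0.004 -0.002]
```

View pics/g5.png

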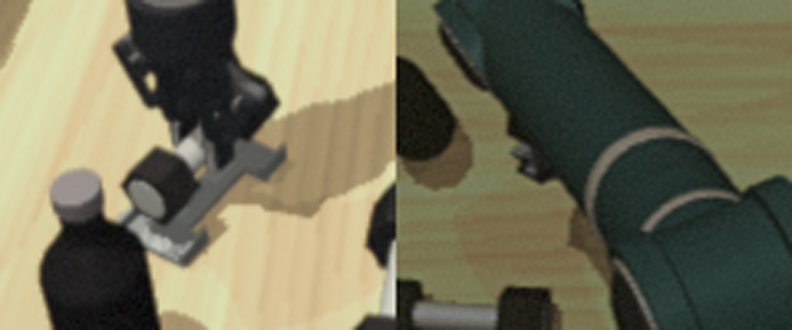

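Aligned above the medium saddle. Lowering, with a 4 mm axial correction.

Emit:
{"method": "arm_command", "body": {"commands": "4 0 3 0 0 0 1;4 0 7 0 0 0 1;4 0 11 0 0 0 1;4 0 15 0 0 0 1;4 0 18 0 0 0 1;4 0 20 0 0 0 1;4 0 21.5 0 0 0 1;4 0 22.5 0 0 0 1"}}

```text
time: 14.4
position: [0.6477, 0.2553, 0.0328]
tool_rot: [[0.475, 0.88, 0.001], [0.88, -0.475, 0.003], [0.003, -0.001, -1.0]]
wrist_force: [-0.0, -0.9, -5.5]
finger_gap: 0.0224
```

```bash
python3 go.py 645 252.5 25 61.7
```

```text
t 14.40 pos [647.6747 255.3286  32.846 ] psi 61.7 F [-0.0492 -0.873  -5.531 ] gap 0.0224
shift [-3.8 -1.   7.8] rv [-0.001 -0.003 -0.001]
```

Emit:
{"method": "arm_command", "body": {"commands": "-2 -0.5 0 0 0 0 1;-3 -1 1 0 0 0 1;-3 -1 2 0 0 0 1;-3 -1 3 0 0 0 1;-3 -1 3 0 0 0 1"}}

```text
time: 14.82
position: [0.6453, 0.2531, 0.0297]
tool_rot: [[0.475, 0.88, 0.0], [0.88, -0.475, 0.003], [0.002, -0.001, -1.0]]
wrist_force: [0.7, 0.1, -5.8]
finger_gap: 0.0219
```

```bash
python3 go.py 645 252.5 25 61.7
```

```text
t 14.82 pos [645.2777 253.1489  29.6979] psi 61.7 F [ 0.7466  0.1285 -5.7899] gap 0.0219
shift [-0.7  0.1  4.7] rv [-0.001 -0.002 -0.001]
```

Emit:
{"method": "arm_command", "body": {"commands": "0 0 1 0 0 0 1;0 0 2 0 0 0 1;0 0 3 0 0 0 1;0 0 4 0 0 0 1;0 0 4 0 0 0 1"}}

```text
time: 15.23
position: [0.6454, 0.2532, 0.0258]
tool_rot: [[0.475, 0.88, 0.001], [0.88, -0.475, 0.003], [0.003, -0.001, -1.0]]
wrist_force: [-1.2, 0.0, -4.1]
finger_gap: 0.0221
```

Emit:
{"method": "arm_command", "body": {"commands": "0 0 0.7 0 0 0 1;0 0 1.2 0 0 0 1;0 0 1.2 0 0 0 1"}}

```text
time: 15.48
position: [0.6454, 0.2531, 0.0257]
tool_rot: [[0.475, 0.88, 0.001], [0.88, -0.475, 0.002], [0.002, -0.001, -1.0]]
wrist_force: [-2.8, -1.9, 4.2]
finger_gap: 0.0219
```

Resting on the pads at z = 25.7, as predicted. Releasing.

Emit:
{"method": "arm_command", "body": {"commands": "0 0 0 0 0 0 0.6;0 0 0 0 0 0 0.4;0 0 0 0 0 0 0.2;0 0 0 0 0 0 0;0 0 0 0 0 0 0;0 0 -15 0 0 0 -0.2;0 0 -40 0 0 0 -0.3;0 0 -80 0 0 0 -0.3"}}

```text
time: 16.15
position: [0.6431, 0.2519, 0.1037]
tool_rot: [[0.475, 0.88, -0.006], [0.88, -0.475, -0.0], [-0.003, -0.005, -1.0]]
wrist_force: [0.3, -0.7, 0.3]
finger_gap: 0.0551
```

```bash
python3 go.py 485.5 365.5 130 85.2
```

```text
t 16.15 pos [643.1474 251.9431 103.6794] psi 61.7 F [ 0.3342 -0.6821  0.3397] gap 0.0551
shift [  25.  -192.8  -25.5] rv [-0.005  0.002 -0.411]
```

Emit:
{"method": "arm_command", "body": {"commands": "0 -25 -15 0 0 -0.05 -0.3;3 -55 -25 0 0 -0.12 -0.3;8 -85 -25 0 0 -0.2 -0.3;13 -115 -25 0 0 -0.28 -0.3;18 -145 -25 0 0 -0.36 -0.3;22 -170 -25 0 0 -0.41 -0.3;25 -188 -25 0 0 -0.41 -0.3;25 -193 -25 0 0 -0.41 -0.3"}}

```text
time: 16.82
position: [0.4821, 0.3689, 0.1307]
tool_rot: [[0.08, 0.997, -0.006], [0.997, -0.08, 0.002], [0.001, -0.006, -1.0]]
wrist_force: [-0.7, 0.8, 0.2]
finger_gap: 0.0554
```

```bash
python3 go.py 485.5 365.5 40 85.2; python3 - <<'E'
from h import *
a=cap('side',2)[230:370,160:320];b=cap('top',2)[120:260,100:260]
cv2.imwrite('pics/g6.png',cv2.resize(np.hstack([a,b]),None,fx=2.5,fy=2.5,interpolation=cv2.INTER_CUBIC)[:,:,::-1])
E
```

```text
t 16.82 pos [482.1399 368.8917 130.6802] psi 85.4 F [-0.7362  0.8443  0.1819] gap 0.0554
shift [-3.2  4.2 90.7] rv [-0.006 -0.001  0.004]
```

View pics/g6.png

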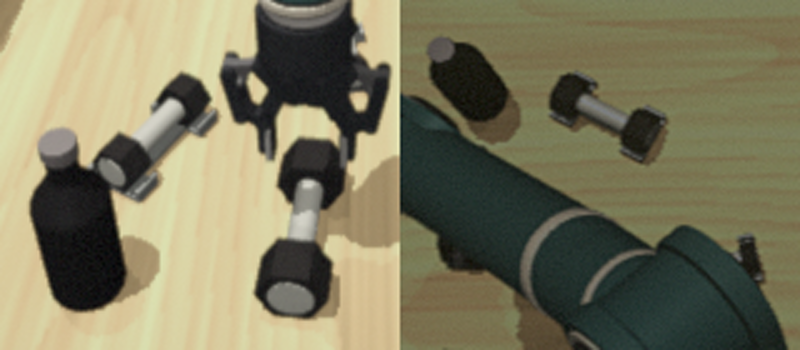

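hex_medium is seated, and the gripper is straddling the large handle. Descending.

Emit:
{"method": "arm_command", "body": {"commands": "-3 4 20 0 0 0 -0.3;-3 4 45 0 0 0 -0.3;-3 4 68 0 0 0 -0.3;-3 4 85 0 0 0 -0.3;-3 4 97 0 0 0 -0.3;-3 4 104 0 0 0 -0.3;-3 4 106 0 0 0 -0.3"}}

```text
time: 17.6
position: [0.4906, 0.3599, 0.0226]
tool_rot: [[0.088, 0.996, -0.005], [0.996, -0.088, -0.002], [-0.003, -0.005, -1.0]]
wrist_force: [-0.3, -0.2, 0.6]
finger_gap: 0.0555
```

```bash
python3 go.py 486 365.5 23 85.2
```

```text
t 17.60 pos [490.5572 359.9198  22.5635] psi 85.0 F [-0.2717 -0.176   0.5633] gap 0.0555
shift [ 5.2 -5.  -0.4] rv [-0.005  0.003 -0.004]
```

Emit:
{"method": "arm_command", "body": {"commands": "4.5 -4 -0.5 0 0 0 -0.3;4.5 -4 -0.5 0 0 0 -0.3;4.5 -4 -0.5 0 0 0 -0.3"}}

```text
time: 17.85
position: [0.4872, 0.3658, 0.0242]
tool_rot: [[0.087, 0.996, -0.004], [0.996, -0.087, -0.001], [-0.001, -0.004, -1.0]]
wrist_force: [0.2, -0.4, 0.8]
finger_gap: 0.0553
```

```bash
python3 go.py 486 365.5 23 85.2
```

```text
t 17.85 pos [487.2312 365.8066  24.2156] psi 85.0 F [ 0.163  -0.3546  0.7934] gap 0.0553
shift [-0.4 -1.2  1.2] rv [-0.004  0.001 -0.004]
```

Emit:
{"method": "arm_command", "body": {"commands": "0 0 1 0 0 0 0.2;0 0 1 0 0 0 0.6;0 0 1 0 0 0 1;0 0 1 0 0 0 1;0 0 1 0 0 0 1;0 0 1 0 0 0 1;0 0 1 0 0 0 1;0 0 1 0 0 0 1"}}

```text
time: 18.52
position: [0.488, 0.3661, 0.0241]
tool_rot: [[0.087, 0.996, -0.002], [0.996, -0.087, -0.0], [-0.0, -0.002, -1.0]]
wrist_force: [0.3, -0.6, 6.4]
finger_gap: 0.0242
```

```bash
python3 go.py 486 365.5 23 85.2
```

```text
t 18.52 pos [487.9634 366.127   24.116 ] psi 85.0 F [ 0.3243 -0.5994  6.4166] gap 0.0242
shift [-0.8 -1.9  1.1] rv [-0.002  0.    -0.004]
```

Emit:
{"method": "arm_command", "body": {"commands": "0 0 -3 0 0 0 1;0 0 -8 0 0 0 1;0 0 -18 0 0 0 1;0 0 -34 0 0 0 1;0 0 -54 0 0 0 1;0 0 -76 0 0 0 1;0 0 -96 0 0 0 1;0 0 -106 0 0 0 1"}}

```text
time: 19.18
position: [0.4885, 0.3666, 0.1326]
tool_rot: [[0.087, 0.996, -0.001], [0.996, -0.087, 0.001], [0.001, -0.001, -1.0]]
wrist_force: [0.8, -0.0, -7.9]
finger_gap: 0.0239
```

```bash
python3 go.py 469 -118.5 130 116
```

```text
t 19.18 pos [488.5492 366.6286 132.5717] psi 85.0 F [ 0.8316 -0.0181 -7.9471] gap 0.0239
shift [-485.    22.8    1.9] rv [-0.    -0.002 -0.541]
```

Emit:
{"method": "arm_command", "body": {"commands": "-12 1 0 0 0 -0.01 1;-34 2 0 0 0 -0.03 1;-62 3 0 0 0 -0.06 1;-92 4 0 0 0 -0.1 1;-122 6 0 0 0 -0.14 1;-154 7 0 0 0 -0.18 1;-186 9 0 0 0 -0.22 1;-218 10 0 0 0 -0.25 1"}}

```text
time: 19.85
position: [0.4783, 0.1462, 0.1314]
tool_rot: [[-0.164, 0.986, -0.002], [0.986, 0.164, 0.0], [0.001, -0.002, -1.0]]
wrist_force: [1.5, -0.4, -8.5]
finger_gap: 0.0241
```

```bash
python3 go.py 469 -118.5 130 116
```

```text
t 19.85 pos [478.2586 146.1718 131.4221] psi 99.4 F [ 1.4684 -0.4402 -8.5262] gap 0.0241
shift [-259.6  -52.6    1.3] rv [-0.002 -0.001 -0.289]
```

Emit:
{"method": "arm_command", "body": {"commands": "-34 -7 0 0 0 -0.04 1;-68 -14 0 0 0 -0.08 1;-102 -21 0 0 0 -0.12 1;-136 -28 0 0 0 -0.16 1;-170 -35 0 0 0 -0.2 1;-204 -42 0 0 0 -0.24 1;-234 -48 0 0 0 -0.27 1;-254 -51 0 0 0 -0.289 1"}}

```text
time: 20.52
position: [0.4674, -0.1171, 0.1305]
tool_rot: [[-0.436, 0.9, -0.005], [0.9, 0.436, -0.001], [0.002, -0.005, -1.0]]
wrist_force: [-0.3, 0.3, -8.5]
finger_gap: 0.0242
```

```bash
python3 go.py 469 -118.5 60 116
```

```text
t 20.52 pos [ 467.3984 -117.0648  130.477 ] psi 115.9 F [-0.3108  0.3212 -8.5038] gap 0.0242
shift [-2.1  1.2 70.5] rv [-0.005 -0.002 -0.002]
```

Emit:
{"method": "arm_command", "body": {"commands": "-1 0 12 0 0 0 1;-1 0 28 0 0 0 1;-1 0 45 0 0 0 1;-1 0 58 0 0 0 1;-1 0 67 0 0 0 1;-1 0 72 0 0 0 1;-1 0 74 0 0 0 1;-1 0 74 0 0 0 1"}}

```text
time: 21.18
position: [0.4673, -0.1178, 0.0562]
tool_rot: [[-0.436, 0.9, -0.006], [0.9, 0.436, -0.001], [0.002, -0.006, -1.0]]
wrist_force: [0.1, 0.0, -8.6]
finger_gap: 0.0241
```

```bash
python3 go.py 469 -118.5 31 116;python3 -c "
from h import *
a=cap('side',2)[160:260,230:350];b=cap('top',2)[170:270,240:360]
cv2.imwrite('pics/g7.png',cv2.resize(np.hstack([a,b]),None,fx=3.3,fy=3.3,interpolation=cv2.INTER_CUBIC)[:,:,::-1])"
```

```text
t 21.18 pos [ 467.3063 -117.7912   56.2481] psi 115.9 F [ 0.1171  0.0091 -8.5752] gap 0.0241
shift [-1.4  1.4 25.2] rv [-0.006 -0.002 -0.002]
```

View pics/g7.png

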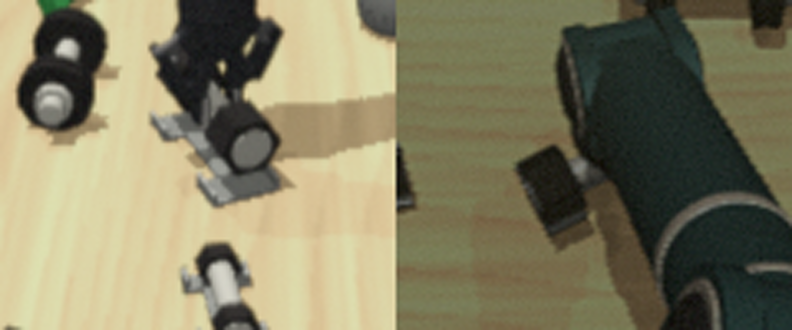

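Emit:
{"method": "arm_command", "body": {"commands": "-1 1 4 0 0 0 1;-1 1 8 0 0 0 1;-1 1 12 0 0 0 1;-1 1 15 0 0 0 1;-1 1 18 0 0 0 1;-1 1 20 0 0 0 1;-1 1 21 0 0 0 1;-1 1 21 0 0 0 1"}}

```text
time: 22.05
position: [0.4691, -0.1185, 0.0358]
tool_rot: [[-0.436, 0.9, -0.005], [0.9, 0.436, -0.001], [0.001, -0.005, -1.0]]
wrist_force: [-0.5, 0.3, -8.4]
finger_gap: 0.0241
```

```bash
python3 go.py 469 -118.5 30 116
```

```text
t 22.05 pos [ 469.082  -118.5188   35.8221] psi 115.9 F [-0.4656  0.305  -8.3853] gap 0.0241
shift [ 0.  -0.   5.8] rv [-0.005 -0.001 -0.002]
```

Emit:
{"method": "arm_command", "body": {"commands": "0 0 1.5 0 0 0 1;0 0 3 0 0 0 1;0 0 4 0 0 0 1;0 0 5 0 0 0 1;0 0 5.5 0 0 0 1;0 0 6 0 0 0 1"}}

```text
time: 22.55
position: [0.469, -0.1185, 0.0302]
tool_rot: [[-0.436, 0.9, -0.005], [0.9, 0.436, -0.001], [0.001, -0.005, -1.0]]
wrist_force: [-3.2, 0.7, 2.6]
finger_gap: 0.0238
```

Contact at z = 30.2, as predicted. Releasing, then backing off.

Emit:
{"method": "arm_command", "body": {"commands": "0 0 0 0 0 0 0.6;0 0 0 0 0 0 0.4;0 0 0 0 0 0 0.2;0 0 0 0 0 0 0;0 0 0 0 0 0 0;0 0 -15 0 0 0 -0.2;0 0 -40 0 0 0 -0.3;0 0 -80 0 0 0 -0.3"}}

```text
time: 23.22
position: [0.4677, -0.1179, 0.1091]
tool_rot: [[-0.437, 0.9, -0.01], [0.9, 0.437, 0.0], [0.005, -0.009, -1.0]]
wrist_force: [0.3, -0.4, 0.5]
finger_gap: 0.0553
```

```bash
python3 go.py 480 -480 260 80
```

```text
t 23.22 pos [ 467.7114 -117.8916  109.0832] psi 115.9 F [ 0.3302 -0.3592  0.5112] gap 0.0553
shift [-330.4 -148.4 -151.2] rv [-0.01  -0.002  0.626]
```

Emit:
{"method": "arm_command", "body": {"commands": "0 0 -38 0 0 0 -0.3;0 0 -76 0 0 0 -0.3;-5 -2 -114 0 0 0.03 -0.3;-35 -15 -135 0 0 0.1 -0.3;-70 -31 -140 0 0 0.2 -0.3;-105 -47 -145 0 0 0.3 -0.3;-140 -63 -150 0 0 0.4 -0.3;-175 -79 -150 0 0 0.5 -0.3"}}

```text
time: 23.88
position: [0.475, -0.3121, 0.2611]
tool_rot: [[0.053, 0.999, -0.007], [0.999, -0.053, -0.002], [-0.002, -0.007, -1.0]]
wrist_force: [0.6, -0.7, 0.0]
finger_gap: 0.0558
```

Emit:
{"method": "arm_command", "body": {"commands": "-30 10 0 0 0 0 -0.3;-60 20 0 0 0 0 -0.3;-90 30 0 0 0 0 -0.3;-120 40 0 0 0 0 -0.3;-140 45 0 0 0 0 -0.3;-150 45 0 0 0 0 -0.3;-150 45 0 0 0 0 -0.3"}}

```text
time: 24.47
position: [0.511, -0.4667, 0.2607]
tool_rot: [[0.056, 0.998, -0.007], [0.998, -0.056, -0.003], [-0.003, -0.007, -1.0]]
wrist_force: [-1.0, -0.2, 0.2]
finger_gap: 0.0557
```

```bash
python3 - <<'E'
from meas import *
t=cap("top",5);s=cap("side",5)
Z.update(ra=39,rb=39)
P=dict(hl=(469,-118.5,34),hm=(645,252.5,28.5),hs=(453,116,23),ra=(629,-222,39),rb=(306,379,39))
for k,(x,y,z) in P.items():
    r=meas(t,"top",proj("top",[x/1e3,y/1e3,z/1e3]),z/1e3);print(k,r[0],r[1],np.round(r[2:],1))
a=s[150:330,175:375];b=t[130:310,120:320]
cv2.imwrite('pics/g8.png',cv2.resize(np.hstack([a,b]),None,fx=2,fy=2,interpolation=cv2.INTER_CUBIC)[:,:,::-1])
E
```

```text
hl [ 465.7068 -120.8381] [ 465.2979 -121.5683] [116.3 164.2  70.2]
hm [640.551  253.3312] [641.5083 254.166 ] [ 61.9 140.7  64.7]
hs [449.4292 115.8351] [450.2551 115.8216] [101.1  98.6  60.6]
ra [ 629.0541 -221.6246] [ 629.4667 -222.2324] [ 88.1 180.3  83.9]
rb [306.2142 378.7815] [306.0301 380.0402] [ 83.4 184.8  78.3]
```

View pics/g8.png

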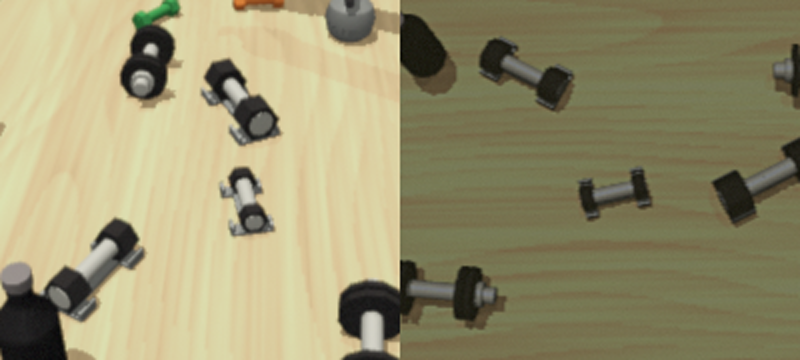

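Everything looks seated and the round dumbbells are unmoved. One last numeric check uses only the dark heads, so the saddles don't bias it.

```bash
python3 - <<'E'
from h import *
t=cap("top",6);V=t.max(2)
for k,(x,y,z,a,L,W) in dict(hl=(469,-118.5,34,116,160,65),hm=(645,252.5,28.5,61.7,130,52),hs=(453,116,23,101.5,100,39)).items():
    e=np.array([np.cos(np.radians(a)),np.sin(np.radians(a))]);f=np.array([e[1],-e[0]])
    ys,xs=np.nonzero(V<52);Q=np.array([ray("top",(u,v),z/1e3)[:2]*1e3 for u,v in zip(xs,ys)])-[x,y]
    A,B=Q@e,Q@f;s=(abs(A)<L/2+12)&(abs(B)<W/2+10);A,B=A[s],B[s]
    p,n=A>0,A<0
    print(k,"axial mid of heads %.1f, extents %.1f %.1f"%((A[p].mean()+A[n].mean())/2,A.min(),A.max()),"lateral at heads %.1f %.1f"%(B[p].mean(),B[n].mean()))
s=ctrl.sense();print(s["time"],s["wrist_force"])
E
```

```text
hl axial mid of heads -0.4, extents -83.2 80.9 lateral at heads -5.2 -4.4
hm axial mid of heads -0.6, extents -70.5 70.2 lateral at heads -4.4 -4.2
hs axial mid of heads 0.3, extents -48.8 49.6 lateral at heads -4.4 -3.6
25.2667 [-0.0098  0.7249  0.101 ]
```

```bash
python3 -c "
from plant import ctrl
print(ctrl.job_done())"
```

```text
the job is handed in; nothing more can be done
None
```

The three hex dumbbells are in their own saddles, and I handed the job in at about 25 s. I gripped each by the handle, lowered it until the wrist force showed the pads taking the weight, then released it. `hex_small` needed a second grasp because the first was too high on the handle.

**Checks that passed:**
- Each dumbbell touched down within about 0.1 mm of the seated height I predicted.
- The last pictures show all heads between the lips.
- In the top view, the heads are within about 0.6 mm of centred end to end.
- The two round-plate dumbbells measure where they were at the start, to within about 1 mm. I did not measure the kettlebell or the bottle, but they look unmoved.

**One check disagreed:** the top view shows all three dumbbells about 4 mm to one side of where I aimed. When I gripped the handles, the top view also read 2–3 mm low in that direction, so I take over half of this as camera bias. That leaves roughly 2 mm of real sideways offset, within the play of about 4.5 mm on each side. I left them as they were.

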